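# Espresso cups onto their saucers

### The job

Set out the coffee: put each of the four small espresso cups (white, blue, terracotta, green) upright in the middle of the saucer of its own colour, setting it down gently without letting it drop, so that it stands flat. Leave the saucers where they lie, and do not disturb the big blue mug or the steel scoop.

Things in the scene. Friction and masses are not known exactly. Their poses are not given: they have to be found in the camera images.
- cup_white: small white espresso cup, open top, 56 mm across, 58 mm high, 40 mm foot flaring to 55 mm at 14 mm height, nearly cylindrical above, wall 3.5 mm, 0.11 kg, upright. Origin: centre of the underside; z up. Its loop handle points along its +y, reaching 48 mm from the axis between 18 and 51 mm height; the sides along its x are free to grip
- cup_blue: small blue espresso cup, open top, 56 mm across, 58 mm high, 40 mm foot flaring to 55 mm at 14 mm height, nearly cylindrical above, wall 3.5 mm, 0.11 kg, upright. Origin: centre of the underside; z up. Its loop handle points along its +y, reaching 48 mm from the axis between 18 and 51 mm height; the sides along its x are free to grip
- cup_terracotta: small terracotta (brick red) espresso cup, open top, 56 mm across, 58 mm high, 40 mm foot flaring to 55 mm at 14 mm height, nearly cylindrical above, wall 3.5 mm, 0.11 kg, upright. Origin: centre of the underside; z up. Its loop handle points along its +y, reaching 48 mm from the axis between 18 and 51 mm height; the sides along its x are free to grip
- cup_green: small green espresso cup, open top, 56 mm across, 58 mm high, 40 mm foot flaring to 55 mm at 14 mm height, nearly cylindrical above, wall 3.5 mm, 0.11 kg, upright. Origin: centre of the underside; z up. Its loop handle points along its +y, reaching 48 mm from the axis between 18 and 51 mm height; the sides along its x are free to grip
- saucer_white: round white saucer, 112 mm across the rim, 14 mm high at the rim, lying loose on the shelf (0.18 kg). Origin: centre of its underside; z up. Its inside is flat for about 80 mm across, 5 mm above the underside, then slopes up to the rim; turning it makes no difference
- saucer_blue: round blue saucer, 112 mm across the rim, 14 mm high at the rim, lying loose on the shelf (0.18 kg). Origin: centre of its underside; z up. Its inside is flat for about 80 mm across, 5 mm above the underside, then slopes up to the rim; turning it makes no difference
- saucer_terracotta: round terracotta (brick red) saucer, 112 mm across the rim, 14 mm high at the rim, lying loose on the shelf (0.18 kg). Origin: centre of its underside; z up. Its inside is flat for about 80 mm across, 5 mm above the underside, then slopes up to the rim; turning it makes no difference
- saucer_green: round green saucer, 112 mm across the rim, 14 mm high at the rim, lying loose on the shelf (0.18 kg). Origin: centre of its underside; z up. Its inside is flat for about 80 mm across, 5 mm above the underside, then slopes up to the rim; turning it makes no difference
- mug: big blue mug, about 80 mm across and 85 mm high with a handle along its +y (reaching about 75 mm from the axis), standing among the cups and saucers; not an espresso cup, it stays. Origin: centre of its underside, z up
- scoop: steel coffee scoop lying among the cups and saucers, round bowl 40 mm across and 22 mm high with a flat handle reaching 112 mm along its -x; it stays. Origin: centre of the underside of the bowl, z up
There are look-alikes about, which are no part of the job. What is shaped like the cup_terracotta but yellow is not meant.

How it is judged:
By the outcome, as a careful person would: the job done as asked, in the order asked, and still so for the second after the job is handed in, with the robot touching nothing.
It also fails if it takes over 115 s, if anything falls off the work surface, if the arm or the gripper's body presses on something with over 40 N, if the wrist force passes 120 N, or if a joint passes its speed limit or range.

### The arm

A 6-joint arm with a two-finger parallel gripper is mounted at the origin on the work surface. World frame = base frame: x ahead of the robot, y to its left, z up, the work surface at z = 0. Lengths are in m, angles in rad, forces in N, time in s.
With the tool pointing down it reaches from about 0.225 to 0.875 m from the base axis. Payload 3.4 kg.
Tool frame: the origin (TCP) lies between the finger pads; the fingertips stand 11 mm ahead of it and the grasp point (between the pads) lies 8 mm behind it; z points along the fingers, y is the line along which they close (so a half turn about z gives the same grasp; the last joint's range is limited). The gripper opens to 85 mm and grips with 20 to 120 N. Pads are 22 mm wide; open, the fingers measure 114 mm over their backs; the gripper's body (76 mm by 85 mm) begins 54 mm behind the grasp point. The pads swing forward as they close: fully open they stand 13 mm farther back than shut.
Start: joints at [-1.333, 0.276, 1.505, -0, 1.361, -0.121], TCP at [0.202, -0.538, 0.242] pointing down, gripper open.
Joint ranges: [-2.89, 2.89], [-0.75, 2.08], [0.22, 2.7], [-1.18, 4.32], [0.11, 2.71], [-2.7, 2.7]. Speed limits (rad/s): [2.57, 2.57, 3.14, 3.14, 3.14, 3.14].

### API

Orientations are given as a unit quaternion [w, x, y, z].
In Python, from rig import sensors, eyes, manip gives the robot as it stands.
- The arm moves only by the tool drive_tool, never from a script. Its argument "deltas" is a list of rows, each an object with "linear": the shift along the world's x, y, z in mm, a list of three; "twist": the turn about the world's z in degrees; "claw": the opening, from 0 (shut) to 1 (fully open). In form: [{"linear": [tx, ty, tz], "twist": twist, "claw": claw}, ...]. A call has 1 to 12 rows; each row is the pose to reach, as a shift and turn from the pose commanded when the call began; what a row does not reach only later rows make up. A row lasts 1/12 s, in which the tool goes at most 41.7 mm and 7.16 degrees, less where a joint would pass 70% of its speed; a pose out of reach is approached as far as the arm can. A call with a gripper value outside its range is refused whole. The fingers move at their own pace and stop on an object; "squeeze" is the grip in N (left out, the last holds). Time passes only in rows, so rows that repeat a pose let the fingers close. It gives the time, the measured TCP pose, the force, the opening and the grip force at its end, in the units of the state.
- sensors.get_state(): the state, without advancing time (a new reading comes with each control period).
- eyes.get_image(name): name is "scene" or "top" or "wrist"; returns the picture (480x640x3 uint8, red, green, blue); there is no depth.
- eyes.camera_model(name): a dict with "intrinsics" (3x3 intrinsics, pixels), "R" (3x3) and "t" (3): a world point X has camera coordinates R X + t. Camera axes: x right, y down, z forward; pixel columns grow to the right and rows downward; lengths in m; the calibration is good to about 2 mm. A picture is of the moment at which its call begins: read the wrist's pose just before it. camera_model takes no time and is no camera call; for the wrist camera it gives the pose at the moment of the call.
- manip.sign_off(): hands the job in; it is judged then, once.
The state is a dict: "clock": time; "qpos": joint angles; "qd": joint speeds; "effort": joint torques, N m; "position": TCP position; "ee_rot": TCP orientation; "contact_force": force on the tool from outside, world axes, zero at the start; "moment": the same for the moment, N m; "width": finger opening in m; "gripper_force": force on a finger pad.
Only numpy, scipy, OpenCV 4.12 (cv2) and the standard library are available. Lean on these libraries where they do the work, as an engineer would, in place of code of your own. Each camera call takes 0.05 s, during which the arm holds its last target. There are 200 camera calls.

## Working session

There is one attempt and no reset: what is moved stays moved. The work goes in short steps, Python scripts to look and compute and a tool call to move; the robot and the scene stay as the last step left them, time stands still between calls to the robot, and variables do not carry over. Pictures are saved under pics/ and viewed, at most 16 in all, crops included, and the job is handed in when it is done.

Besides the shell and the picture viewer there is one more tool, called after "Request:" as a command line: name --argument value ..., lists and objects as JSON in quotes. drive_tool: Moves the arm, as the interface text tells. Its arguments: {"type":"object","properties":{"deltas":{"type":"array","items":{"type":"object","properties":{"linear":{"type":"array","items":{"type":"number"}},"twist":{"type":"number"},"claw":{"type":"number"}}}},"squeeze":{"type":"number"}},"required":["deltas"]}

```bash
mkdir -p pics; ls
python3 - <<'E'
from rig import sensors, eyes
import cv2
s=sensors.get_state(); print(s)
for n in("top","scene"):
    cv2.imwrite(f"pics/{n}0.png",eyes.get_image(n)[:,:,::-1]); print(n,eyes.camera_model(n))
print(eyes.camera_model("wrist"))
E
```

```text
pics
{'clock': 0.0, 'qpos': array([-1.33297040e+00,  2.76615516e-01,  1.50611788e+00,  7.86795880e-07,
        1.36069915e+00, -1.20988174e-01]), 'qd': array([-5.42769359e-04, -1.07797439e-03, -1.77887059e-04,  2.78978499e-04,
       -4.73942034e-05,  8.93767187e-04]), 'effort': array([ 3.93081464e-04, -4.16770899e+01, -2.45806646e+01, -3.48990341e-05,
        1.13525291e-02,  4.17999416e-06]), 'position': array([ 0.2018026 , -0.53789176,  0.24143407]), 'ee_rot': array([-9.18400992e-04,  9.83949273e-01,  1.78446017e-01, -5.33277433e-05]), 'contact_force': array([0.99633358, 0.05345764, 0.9495726 ]), 'moment': array([ 0.00158459, -0.00256956, -0.03800478]), 'gripper_force': 0.0, 'width': 0.08524870396412534}
top {'intrinsics': array([[466.39124258,   0.        , 322.78122603],
       [  0.        , 466.39124258, 242.68828908],
       [  0.        ,   0.        ,   1.        ]]), 'R': array([[ 0.02316818, -0.99964004,  0.0135285 ],
       [-0.99420807, -0.02445858, -0.10465227],
       [ 0.10494549, -0.01102554, -0.99441685]]), 't': array([-0.01960646,  0.52869514,  1.12807392])}
scene {'intrinsics': array([[453.72945959,   0.        , 318.68415372],
       [  0.        , 453.72945959, 239.06462926],
       [  0.        ,   0.        ,   1.        ]]), 'R': array([[ 0.13713899,  0.99027661,  0.02334806],
       [ 0.59614083, -0.06368678, -0.80034999],
       [-0.79108091,  0.12367792, -0.59907826]]), 't': array([-0.07670592, -0.2861564 ,  1.43005294])}
{'intrinsics': array([[337.13564431,   0.        , 321.1418629 ],
       [  0.        , 337.13564431, 243.5681967 ],
       [  0.        ,   0.        ,   1.        ]]), 'R': array([[ 0.35159044, -0.93615231, -0.00173495],
       [-0.90214296, -0.3393114 ,  0.26646922],
       [-0.25004447, -0.09212286, -0.96384187]]), 't': array([-0.57435412, -0.03465978,  0.37749606])}
```

View pics/top0.png

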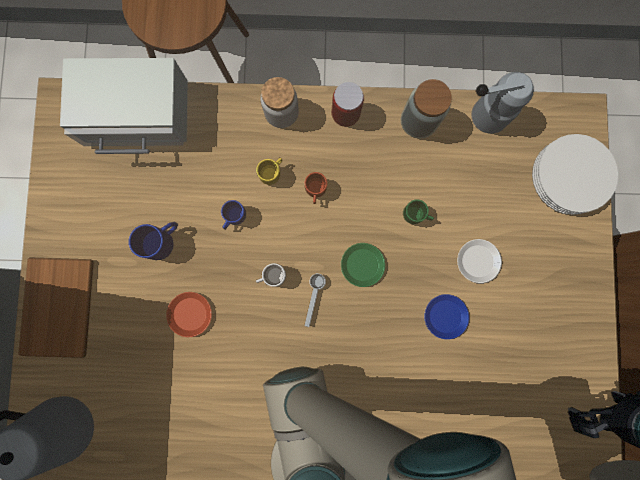

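View pics/scene0.png

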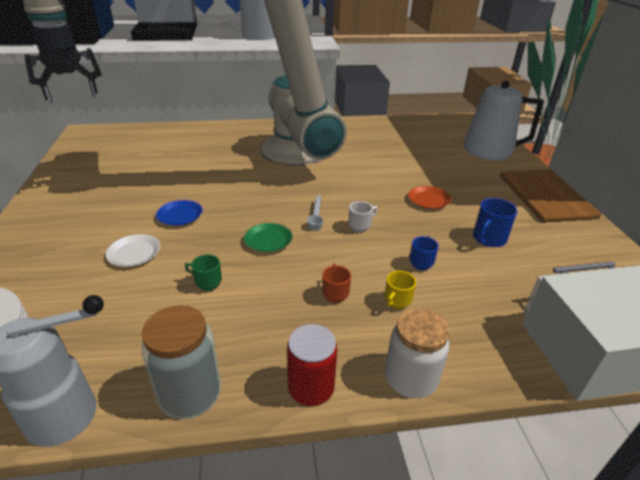

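The top view shows these pixel positions:

| Object | Pixel |
|---|---|
| White cup | (273,275) |
| Blue cup | (233,212) |
| Terracotta cup | (316,184) |
| Green cup | (416,212) |
| Red saucer | (190,314) |
| Green saucer | (363,265) |
| White saucer | (480,261) |
| Blue saucer | (447,316) |
| Mug | (148,241) |
| Yellow decoy | (268,171) |
| Scoop | (317,285) |

I'll fit models to colour masks.

```bash
cat > h.py <<'E'
import numpy as np, cv2
from scipy.optimize import minimize
def proj(m,P):
    c=np.asarray(P)@m["R"].T+m["t"]; p=c@m["intrinsics"].T; return p[:,:2]/p[:,2:]
def circ(r,z,n=48):
    a=np.linspace(0,2*np.pi,n,endpoint=False); return np.c_[r*np.cos(a),r*np.sin(a),0*a+z]
HAND=[np.array([[x,y,z] for x in(-.004,.004)for y in(.024,.048)for z in(.022,.047)]+[[x,.024,z]for x in(-.004,.004)for z in (.018,.051)])]
CUP=[np.vstack([circ(.020,0),circ(.0275,.014)]),np.vstack([circ(.0275,.014),circ(.028,.058)])]+HAND
SAU=[np.vstack([circ(.056,.014),circ(.04,0)])]
S=8
def render(m,parts,x,y,yaw,box,z0=0):
    u0,v0,u1,v1=box; im=np.zeros(((v1-v0)*S,(u1-u0)*S),np.uint8)
    c,s=np.cos(yaw),np.sin(yaw); R=np.array([[c,-s,0],[s,c,0],[0,0,1]])
    for P in parts:
        p=(proj(m,P@R.T+[x,y,z0])-[u0,v0]+.5)*S
        cv2.fillConvexPoly(im,cv2.convexHull(p.astype(np.float32)).round().astype(np.int32),255)
    return cv2.resize(im,(u1-u0,v1-v0),interpolation=cv2.INTER_AREA)/255.
def back(m,uv,z):
    R,t=m["R"],m["t"]; C=-R.T@t; d=R.T@np.linalg.solve(m["intrinsics"],[*uv,1]); return (C+d*(z-C[2])/d[2])[:2]
def cmask(img,col):
    h,s,v=[c.astype(int) for c in cv2.split(cv2.cvtColor(img,cv2.COLOR_RGB2HSV))]
    M={"blue":(h>105)&(h<135)&(s>90),"green":(h>45)&(h<90)&(s>80),
       "terracotta":((h<9)|(h>172))&(s>140),"yellow":(h>23)&(h<34)&(s>170),"white":(s<45)&(v>60)}[col]
    return M.astype(np.uint8)
def blob(mask,uv,half):
    u,v=map(int,uv); b=(max(u-half,0),max(v-half,0),min(u+half,640),min(v+half,480))
    k=cv2.morphologyEx(mask[b[1]:b[3],b[0]:b[2]],cv2.MORPH_CLOSE,np.ones((5,5)))
    n,l,st,_=cv2.connectedComponentsWithStats(k)
    if n<2: return None,b
    f=(l==1+np.argmax(st[1:,4])).astype(np.uint8)
    cs,_=cv2.findContours(f,cv2.RETR_EXTERNAL,cv2.CHAIN_APPROX_NONE); cv2.drawContours(f,cs,-1,1,-1)
    return f.astype(float),b
def fit(views,parts,x,y,yaws=(0,),z0=0):
    """views: list of (model,mask,box)"""
    def cost(p):
        e=0
        for m,k,b in views:
            r=render(m,parts,p[0],p[1],p[2]*50,b,z0); e+=np.abs(r-k).sum()/k.sum()
        return e/len(views)
    best=None
    for w in yaws:
        o=minimize(cost,[x,y,w/50],method="Nelder-Mead",options=dict(initial_simplex=[[x,y,w/50],[x+.006,y,w/50],[x,y+.006,w/50],[x,y,w/50+.006]],xatol=1e-5,fatol=1e-5,maxiter=150))
        if best is None or o.fun<best.fun: best=o
    p=best.x; return p[0],p[1],(p[2]*50+np.pi)%(2*np.pi)-np.pi,best.fun
E
cat > m0.py <<'E'
from h import *; from rig import eyes
import json
mods={n:eyes.camera_model(n) for n in("top","scene")}
ims={n:cv2.imread(f"pics/{n}0.png")[:,:,::-1].copy() for n in mods}
cups=dict(white=(273,275),blue=(233,212),terracotta=(316,184),green=(416,212),yellow=(268,171))
sau=dict(white=(480,261),blue=(447,316),terracotta=(190,314),green=(363,265))
Y=np.arange(8)*np.pi/4
for kind,D,parts,hf,zc in(("cup",cups,CUP,26,.04),("sau",sau,SAU,32,.012)):
    for c,uv in D.items():
        x,y=back(mods["top"],uv,zc); out=[]
        vs=[]
        for n in mods:
            q=proj(mods[n],[[x,y,zc]])[0]
            k,b=blob(cmask(ims[n],c),q,hf+6*(n=="scene"));
            if k is not None: vs.append((mods[n],k,b))
        for v in [[a] for a in vs]+[vs]:
            out.append(fit(v,parts,x,y,Y if kind=="cup" else (0,)))
        print(kind,c,*[f"({1e3*a:.1f},{1e3*b_:.1f},{np.degrees(w):.0f}) e{e:.2f}" for a,b_,w,e in out])
E
python3 m0.py
```

```text
cup white (447.1,110.7,22) e0.08 (443.5,113.3,29) e0.11 (446.9,111.3,24) e0.11
cup blue (598.6,215.6,58) e2.84 (592.9,219.3,-116) e0.15 (598.5,216.4,60) e1.51
cup terracotta (674.6,14.7,87) e0.70 (667.9,17.1,-102) e0.24 (673.7,15.0,87) e0.47
cup green (611.2,-234.4,163) e0.24 (609.2,-233.2,145) e0.15 (611.0,-233.3,157) e0.22
cup yellow (699.6,136.2,68) e0.08 (699.6,136.2,68) e0.08
sau white (494.8,-400.3,10) e0.03 (493.8,-398.2,9) e0.03 (494.4,-399.1,5) e0.04
sau blue (355.1,-317.4,5) e0.05 (352.7,-315.1,14) e0.09 (353.7,-317.1,6) e0.07
sau terracotta (346.5,318.6,12) e0.07 (342.9,321.5,12) e0.15 (345.8,319.7,1) e0.11
sau green (478.4,-108.2,-0) e0.05 (476.6,-105.9,8) e0.07 (477.7,-107.3,12) e0.06
```

Run:
```python
from h import *; from rig import eyes
im=cv2.imread("pics/top0.png")
sc=cv2.imread("pics/scene0.png")
rows=[]
T=[(273,275),(233,212),(316,184),(416,212)];N=["white","blue","terracotta","green"]
Sx=[(361,216),(423,254),(336,284),(206,272)]
for I,L in((im,T),(sc,Sx)):
    a=[];b=[]
    for c,(u,v) in zip(N,L):
        k=cmask(I[:,:,::-1].copy(),c)
        s=np.s_[v-24:v+24,u-24:u+24]
        a.append(cv2.resize(I[s],(190,140),interpolation=0)); b.append(cv2.cvtColor(cv2.resize(k[s]*255,(190,140),interpolation=0),cv2.COLOR_GRAY2BGR))
    rows+= [np.hstack(a),np.hstack(b)]
cv2.imwrite("pics/mont.png",np.vstack(rows))
m=eyes.camera_model("wrist"); print(-m["R"].T@m["t"], m["R"].T@[0,0,1])
```

```text
[ 0.26506014 -0.51466738  0.3720858 ] [-0.25004447 -0.09212286 -0.96384187]
```

View pics/mont.png

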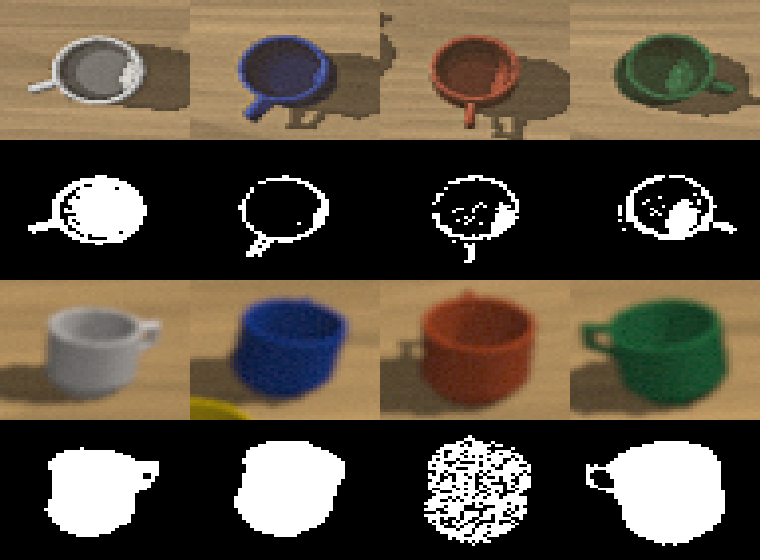

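The crops show the handles: white points left and slightly down, blue lower-left, terracotta straight down, green right and slightly down. The colour masks are too tight, so I'll widen them.

```bash
sed -i 's/"blue":.*s>80),/"blue":(h>100)\&(h<140)\&(s>45),"green":(h>38)\&(h<95)\&(s>45),/; s/((h<9)|(h>172))&(s>140)/((h<11)|(h>172))\&(s>100)/' h.py; python3 m0.py; grep -n '"blue"' h.py
```

```text
cup white (447.1,110.7,22) e0.08 (443.5,113.3,29) e0.11 (446.9,111.3,24) e0.11
cup blue (598.8,216.4,58) e0.22 (593.6,218.9,-115) e0.09 (598.0,216.7,59) e0.17
cup terracotta (674.3,15.2,87) e0.13 (669.4,17.1,85) e0.11 (673.5,15.5,86) e0.13
cup green (611.8,-234.9,158) e0.14 (608.0,-233.2,148) e0.11 (610.9,-233.6,158) e0.15
cup yellow (699.6,136.2,68) e0.08 (699.6,136.2,68) e0.08
sau white (494.8,-400.3,10) e0.03 (493.8,-398.2,9) e0.03 (494.4,-399.1,5) e0.04
sau blue (355.0,-317.2,3) e0.03 (352.7,-315.7,5) e0.04 (353.9,-316.4,11) e0.04
sau terracotta (346.4,318.8,6) e0.03 (343.7,321.9,-8) e0.06 (345.3,320.1,1) e0.06
sau green (478.6,-107.8,1) e0.03 (476.7,-106.4,9) e0.04 (478.0,-107.3,0) e0.04
22:    M={"blue":(h>100)&(h<140)&(s>45),"green":(h>38)&(h<95)&(s>45),
```

Request:
drive_tool --deltas '[{"linear": [14,37,0],"twist": 7,"claw": 1},{"linear": [28,75,0],"twist": 14,"claw": 1},{"linear": [42,112,0],"twist": 21,"claw": 1},{"linear": [56,150,0],"twist": 28,"claw": 1},{"linear": [70,187,0],"twist": 35,"claw": 1},{"linear": [84,225,0],"twist": 42,"claw": 1},{"linear": [98,262,0],"twist": 49,"claw": 1},{"linear": [112,300,0],"twist": 56,"claw": 1},{"linear": [126,337,0],"twist": 63,"claw": 1},{"linear": [140,375,0],"twist": 70,"claw": 1},{"linear": [154,412,0],"twist": 77,"claw": 1},{"linear": [168,450,0],"twist": 84,"claw": 1}]'

```text
clock: 1.1
position: [0.3698, -0.0865, 0.2423]
ee_rot: [0.0, 0.61, 0.793, 0.0]
contact_force: [1.5, 0.1, 0.2]
width: 0.0856
gripper_force: 0.0
```

Request:
drive_tool --deltas '[{"linear": [14,37,0],"twist": 5,"claw": 1},{"linear": [28,75,0],"twist": 8,"claw": 1},{"linear": [42,112,-10],"twist": 8,"claw": 1},{"linear": [56,150,-30],"twist": 8,"claw": 1},{"linear": [66,175,-50],"twist": 8,"claw": 1},{"linear": [76,200,-70],"twist": 8,"claw": 1},{"linear": [76,200,-70],"twist": 8,"claw": 1},{"linear": [76,200,-70],"twist": 8,"claw": 1},{"linear": [76,200,-70],"twist": 8,"claw": 1}]'

```text
clock: 1.85
position: [0.4456, 0.1112, 0.1723]
ee_rot: [-0.0, 0.555, 0.832, -0.0]
contact_force: [-0.1, -0.0, 0.0]
width: 0.0856
gripper_force: 0.0
```

```bash
cat > look.py <<'E'
import sys; from h import *; from rig import eyes,sensors
# usage: look.py tag kind colour x y yaw(deg) [z0 mm] ; wrist fit
tag,kind,c=sys.argv[1:4]; x,y,w=[float(a) for a in sys.argv[4:7]]; z0=float(sys.argv[7])/1e3 if len(sys.argv)>7 else 0
s=sensors.get_state(); m=eyes.camera_model("wrist"); im=eyes.get_image("wrist")
q=s["ee_rot"]; print("tcp",(1e3*s["position"]).round(1),"yline",round((np.degrees(2*np.arctan2(q[2],q[1]))-90+90)%180-90,1),"t",s["clock"],"w",s["width"])
x/=1e3;y/=1e3; parts=CUP if kind=="cup" else SAU
q=proj(m,[[x,y,.03 if kind=="cup" else .01]])[0]
k,b=blob(cmask(im,c),q,120 if kind=="cup" else 150)
r=fit([(m,k,b)],parts,x,y,np.radians([w,w+20,w-20]) if kind=="cup" else (0,),z0)
print("fit",1e3*r[0],1e3*r[1],np.degrees(r[2]),r[3])
o=im[:,:,::-1].copy(); rr=(render(m,parts,r[0],r[1],r[2],b,z0)>.5).astype(np.uint8)
for M,col in((k.astype(np.uint8),(0,0,255)),(rr,(255,0,255))):
    cs,_=cv2.findContours(M,cv2.RETR_EXTERNAL,cv2.CHAIN_APPROX_NONE); cv2.drawContours(o,[a+[b[0],b[1]] for a in cs],-1,col,1)
cv2.imwrite(f"pics/{tag}.png",o)
E
python3 look.py w1 cup white 446 111 23
```

```text
tcp [445.6 111.2 172.3] yline 22.6 t 1.85 w 0.08556164936856861
fit 446.06678129265794 111.13715162388375 20.73627728070598 0.046933884086794664
```

View pics/w1.png

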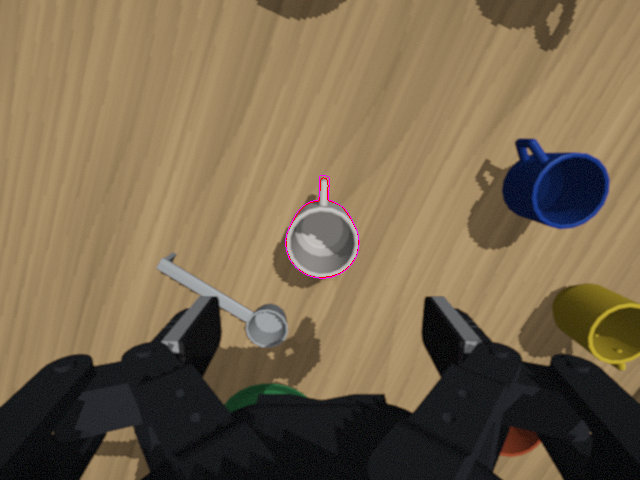

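The wrist view shows the white cup at pixel (322,240). The fitted outline lies right on it, and the scoop and blue cup are clear of the fingers. Now grasping.

Request:
drive_tool --deltas '[{"linear": [0,0,-40],"twist": -2,"claw": 1},{"linear": [0,0,-80],"twist": -2,"claw": 1},{"linear": [0,0,-110],"twist": -2,"claw": 1},{"linear": [0,0,-130],"twist": -2,"claw": 1},{"linear": [0,0,-147],"twist": -2,"claw": 1},{"linear": [0,0,-147],"twist": -2,"claw": 1},{"linear": [0,0,-147],"twist": -2,"claw": 0.5},{"linear": [0,0,-147],"twist": -2,"claw": 0.4},{"linear": [0,0,-147],"twist": -2,"claw": 0.4},{"linear": [0,0,-147],"twist": -2,"claw": 0.4},{"linear": [0,0,-147],"twist": -2,"claw": 0.4},{"linear": [0,0,-147],"twist": -2,"claw": 0.4}]' --squeeze 30

```text
clock: 2.9
position: [0.4473, 0.1113, 0.027]
ee_rot: [0.002, 0.569, 0.822, 0.001]
contact_force: [-0.3, -1.9, 6.7]
width: 0.0541
gripper_force: 31.4
```

Request:
drive_tool --deltas '[{"linear": [0,0,10],"twist": 0,"claw": 0.4},{"linear": [0,0,30],"twist": 0,"claw": 0.4},{"linear": [0,0,60],"twist": 0,"claw": 0.4},{"linear": [0,0,90],"twist": 0,"claw": 0.4},{"linear": [0,-10,110],"twist": 0,"claw": 0.4},{"linear": [5,-40,120],"twist": 0,"claw": 0.4},{"linear": [8,-75,120],"twist": 0,"claw": 0.4},{"linear": [11,-110,120],"twist": 0,"claw": 0.4},{"linear": [15,-145,120],"twist": 0,"claw": 0.4},{"linear": [18,-180,120],"twist": 0,"claw": 0.4},{"linear": [21,-215,120],"twist": 0,"claw": 0.4},{"linear": [24,-250,120],"twist": 0,"claw": 0.4}]'

```text
clock: 3.9
position: [0.4698, -0.14, 0.1462]
ee_rot: [0.001, 0.57, 0.822, 0.0]
contact_force: [0.5, 0.5, -1.2]
width: 0.054
gripper_force: 32.2
```

Request:
drive_tool --deltas '[{"linear": [3,-35,0],"twist": 0,"claw": 0.4},{"linear": [6,-70,0],"twist": 0,"claw": 0.4},{"linear": [9,-105,0],"twist": 0,"claw": 0.4},{"linear": [12,-140,0],"twist": 0,"claw": 0.4},{"linear": [16,-175,0],"twist": 0,"claw": 0.4},{"linear": [20,-205,-10],"twist": 0,"claw": 0.4},{"linear": [23,-235,-30],"twist": 0,"claw": 0.4},{"linear": [25,-260,-50],"twist": 0,"claw": 0.4},{"linear": [25,-260,-60],"twist": 0,"claw": 0.4},{"linear": [25,-260,-60],"twist": 0,"claw": 0.4},{"linear": [25,-260,-60],"twist": 0,"claw": 0.4},{"linear": [25,-260,-60],"twist": 0,"claw": 0.4}]'

```text
clock: 4.9
position: [0.4952, -0.3975, 0.0864]
ee_rot: [0.0, 0.569, 0.822, 0.0]
contact_force: [0.8, 0.4, -0.2]
width: 0.0537
gripper_force: 32.2
```

Run:
```python
from h import *; from rig import eyes,sensors
s=sensors.get_state(); print((1e3*s["position"]).round(1),s["clock"],s["contact_force"],s["width"],s["ee_rot"])
m=eyes.camera_model("wrist"); im=eyes.get_image("wrist")
q=proj(m,[[.4945,-.3995,.014]])[0]; print(q)
cv2.imwrite("pics/w2.png",im[:,:,::-1])
```

```text
[ 495.2 -397.5   86.4] 4.9 [ 0.8084958   0.4097398  -0.21201484] 0.05370431233954639 [3.44433877e-04 5.69262563e-01 8.22155695e-01 1.72441432e-04]
[318.97650632 262.94590504]
```

View pics/w2.png

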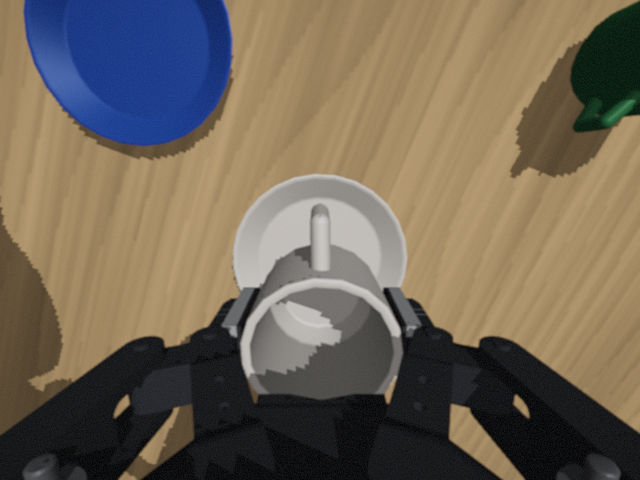

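The white cup hangs level over the white saucer. The saucer spans columns 234–406 with its top edge at row 175; the cup rim spans columns 243–401 with its top at row 281. Comparing these with the projections.

Run:
```python
from h import *; from rig import eyes,sensors
from scipy.optimize import least_squares
s=sensors.get_state(); m=eyes.camera_model("wrist")
def ext(r,z,x,y):
    p=proj(m,circ(r,z,360)+[x,y,0]); return np.array([p[:,0].min(),p[:,0].max(),p[:,1].min()])
f=lambda P:ext(.056,.014,*P)-[234,406,175]
o=least_squares(f,[.4945,-.3995],diff_step=1e-3); print("saucer",o.x*1e3,o.fun)
T=s["position"]
for zz in(.0594,None):
    if zz: o=least_squares(lambda P:ext(.028,zz+.058,*P)-[243,401,281],T[:2],diff_step=1e-3)
    else: o=least_squares(lambda P:ext(.028,P[2]+.058,*P[:2])-[243,401,281],[*T[:2],.06],diff_step=1e-3)
    print("cup",o.x*1e3,o.fun,"tcp",T*1e3)
```

```text
saucer [ 495.90966451 -400.69607461] [-2.15005431  2.15099476  0.27694151]
cup [ 495.91255027 -398.22816871] [-3.64290553  3.64828703  0.48164678] tcp [ 495.44886864 -397.62350538   86.76207198]
cup [ 496.57355789 -399.93067088   54.44731776] [-4.00177669e-11  2.30556907e-10 -2.37832865e-10] tcp [ 495.44886864 -397.62350538   86.76207198]
```

Request:
drive_tool --deltas '[{"linear": [-0.5,-2,-15],"twist": 0,"claw": 0.4},{"linear": [-0.5,-2,-30],"twist": 0,"claw": 0.4},{"linear": [-0.5,-2,-42],"twist": 0,"claw": 0.4},{"linear": [-0.5,-2,-48],"twist": 0,"claw": 0.4},{"linear": [-0.5,-2,-50],"twist": 0,"claw": 0.4},{"linear": [-0.5,-2,-51],"twist": 0,"claw": 0.4},{"linear": [-0.5,-2,-52],"twist": 0,"claw": 0.4},{"linear": [-0.5,-2,-52],"twist": 0,"claw": 0.4}]'

```text
clock: 5.62
position: [0.4948, -0.4007, 0.0339]
ee_rot: [0.001, 0.57, 0.822, -0.0]
contact_force: [-0.9, -0.6, -0.8]
width: 0.054
gripper_force: 32.2
```

Request:
drive_tool --deltas '[{"linear": [0,0,-1],"twist": 0,"claw": 0.4},{"linear": [0,0,-1],"twist": 0,"claw": 0.4},{"linear": [0,0,-1],"twist": 0,"claw": 0.4}]'

```text
clock: 5.87
position: [0.4945, -0.4005, 0.0326]
ee_rot: [0.0, 0.57, 0.822, 0.0]
contact_force: [-0.7, 0.4, -1.0]
width: 0.0542
gripper_force: 32.2
```

Request:
drive_tool --deltas '[{"linear": [0,0,-1],"twist": 0,"claw": 0.4},{"linear": [0,0,-1],"twist": 0,"claw": 0.4},{"linear": [0,0,-1],"twist": 0,"claw": 0.4}]'

```text
clock: 6.12
position: [0.4946, -0.4007, 0.0322]
ee_rot: [0.0, 0.57, 0.822, -0.0]
contact_force: [-1.5, 0.8, 5.7]
width: 0.0539
gripper_force: 32.5
```

Request:
drive_tool --deltas '[{"linear": [0,0,-0.5],"twist": 0,"claw": 0.4},{"linear": [0,0,-0.5],"twist": 0,"claw": 0.4},{"linear": [0,0,-0.5],"twist": 0,"claw": 0.4}]'

```text
clock: 6.37
position: [0.4946, -0.4007, 0.0321]
ee_rot: [0.001, 0.57, 0.822, -0.0]
contact_force: [-2.3, 1.1, 7.7]
width: 0.054
gripper_force: 32.6
```

Request:
drive_tool --deltas '[{"linear": [0,0,1],"twist": 0,"claw": 0.4},{"linear": [0,0,1],"twist": 0,"claw": 0.5},{"linear": [0,0,1],"twist": 0,"claw": 0.63},{"linear": [0,0,1],"twist": 0,"claw": 0.7},{"linear": [0,0,1],"twist": 0,"claw": 0.85},{"linear": [0,0,1],"twist": 0,"claw": 1},{"linear": [0,0,1],"twist": 0,"claw": 1},{"linear": [0,0,1],"twist": 0,"claw": 1},{"linear": [0,0,1],"twist": 0,"claw": 1}]'

```text
clock: 7.12
position: [0.4944, -0.4004, 0.0316]
ee_rot: [-0.0, 0.57, 0.822, 0.0]
contact_force: [1.2, 1.4, 0.1]
width: 0.0851
gripper_force: 0.0
```

Request:
drive_tool --deltas '[{"linear": [0,0,20],"twist": 0,"claw": 1},{"linear": [0,0,50],"twist": 0,"claw": 1},{"linear": [0,0,90],"twist": 0,"claw": 1},{"linear": [0,0,130],"twist": 0,"claw": 1},{"linear": [0,0,140],"twist": 0,"claw": 1},{"linear": [0,0,140],"twist": 0,"claw": 1},{"linear": [0,0,140],"twist": 0,"claw": 1}]'

```text
clock: 7.7
position: [0.4943, -0.4003, 0.1719]
ee_rot: [0.0, 0.57, 0.822, -0.0]
contact_force: [-0.3, 0.1, -0.2]
width: 0.0857
gripper_force: 0.0
```

Run:
```python
from h import *; from rig import eyes,sensors
s=sensors.get_state(); print((1e3*s["position"]).round(1),s["clock"],s["width"])
m=eyes.camera_model("wrist"); im=eyes.get_image("wrist")[:,:,::-1].copy()
for r,z,x,y,c in((.028,.063,.4948,-.4002,(0,0,255)),(.056,.014,.4952,-.400,(255,0,255)),(.040,.005,.4952,-.400,(255,0,255))):
    cv2.polylines(im,[proj(m,circ(r,z)+[x,y,0]).round().astype(np.int32)],True,c,1)
cv2.imwrite("pics/w3.png",im[100:480,120:520])
```

```text
[ 494.3 -400.3  171.9] 7.7 0.08567956169642674
```

View pics/w3.png

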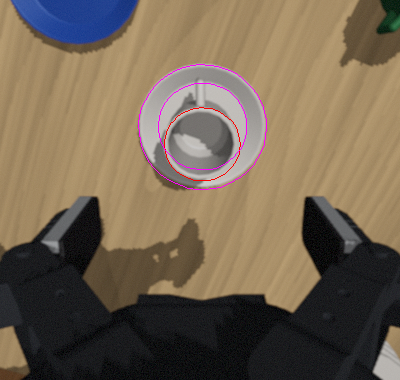

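White is centred: the red cup rim and magenta saucer outlines lie on the image. Next, the blue cup.

Request:
drive_tool --deltas '[{"linear": [6,36,0],"twist": 4,"claw": 1},{"linear": [12,72,0],"twist": 8,"claw": 1},{"linear": [18,108,0],"twist": 12,"claw": 1},{"linear": [24,144,0],"twist": 16,"claw": 1},{"linear": [30,180,0],"twist": 20,"claw": 1},{"linear": [36,216,0],"twist": 24,"claw": 1},{"linear": [42,252,0],"twist": 28,"claw": 1},{"linear": [48,288,0],"twist": 32,"claw": 1},{"linear": [54,324,0],"twist": 36,"claw": 1},{"linear": [60,360,0],"twist": 38,"claw": 1},{"linear": [66,396,0],"twist": 38,"claw": 1},{"linear": [72,432,0],"twist": 38,"claw": 1}]'

```text
clock: 8.75
position: [0.5647, 0.0335, 0.169]
ee_rot: [-0.003, 0.271, 0.963, -0.001]
contact_force: [0.4, 0.3, -0.3]
width: 0.0857
gripper_force: 0.0
```

Request:
drive_tool --deltas '[{"linear": [6,36,0],"twist": 0,"claw": 1},{"linear": [12,72,0],"twist": 0,"claw": 1},{"linear": [18,108,0],"twist": 0,"claw": 1},{"linear": [24,144,0],"twist": 0,"claw": 1},{"linear": [29,170,0],"twist": 0,"claw": 1},{"linear": [32,185,0],"twist": 0,"claw": 1},{"linear": [32,185,0],"twist": 0,"claw": 1},{"linear": [32,185,0],"twist": 0,"claw": 1},{"linear": [32,185,0],"twist": 0,"claw": 1}]'

```text
clock: 9.5
position: [0.5976, 0.2151, 0.1706]
ee_rot: [-0.001, 0.271, 0.963, -0.001]
contact_force: [-0.7, -0.6, 0.8]
width: 0.0855
gripper_force: 0.0
```

```bash
python3 look.py w4 cup blue 598 216.5 59
```

```text
tcp [597.6 215.1 170.6] yline 58.5 t 9.5 w 0.08545136406776234
fit 597.2681809998949 216.08994295001654 59.03092575318523 0.07437965955613014
```

View pics/w4.png

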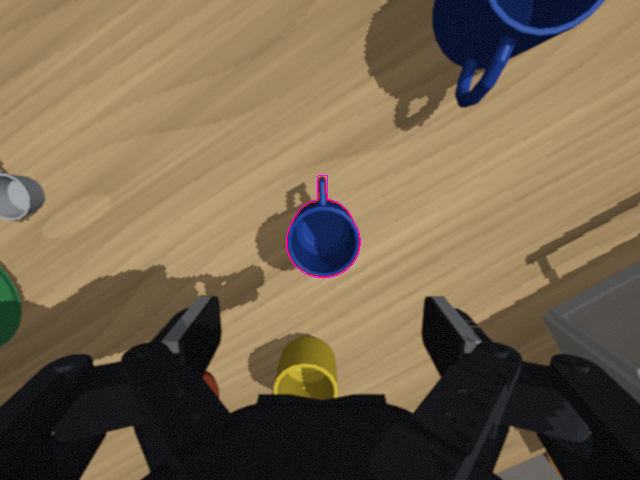

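The blue cup is at pixel (323,240), the fit matches its outline, and the neighbours are clear. Grasping.

Request:
drive_tool --deltas '[{"linear": [-0.3,1,-40],"twist": 0.5,"claw": 1},{"linear": [-0.3,1,-80],"twist": 0.5,"claw": 1},{"linear": [-0.3,1,-110],"twist": 0.5,"claw": 1},{"linear": [-0.3,1,-130],"twist": 0.5,"claw": 1},{"linear": [-0.3,1,-145],"twist": 0.5,"claw": 1},{"linear": [-0.3,1,-145],"twist": 0.5,"claw": 1},{"linear": [-0.3,1,-145],"twist": 0.5,"claw": 0.5},{"linear": [-0.3,1,-145],"twist": 0.5,"claw": 0.4},{"linear": [-0.3,1,-145],"twist": 0.5,"claw": 0.4},{"linear": [-0.3,1,-145],"twist": 0.5,"claw": 0.4},{"linear": [-0.3,1,-145],"twist": 0.5,"claw": 0.4},{"linear": [-0.3,1,-145],"twist": 0.5,"claw": 0.4}]' --squeeze 30

```text
clock: 10.55
position: [0.5993, 0.2174, 0.0287]
ee_rot: [0.002, 0.267, 0.964, 0.0]
contact_force: [-0.4, -2.0, 6.6]
width: 0.0544
gripper_force: 32.3
```

Request:
drive_tool --deltas '[{"linear": [0,0,10],"twist": 0,"claw": 0.4},{"linear": [0,0,30],"twist": 0,"claw": 0.4},{"linear": [0,0,60],"twist": 0,"claw": 0.4},{"linear": [0,0,90],"twist": 0,"claw": 0.4},{"linear": [-5,-10,110],"twist": 0,"claw": 0.4},{"linear": [-18,-40,120],"twist": 0,"claw": 0.4},{"linear": [-33,-73,120],"twist": 0,"claw": 0.4},{"linear": [-48,-106,120],"twist": 0,"claw": 0.4},{"linear": [-63,-139,120],"twist": 0,"claw": 0.4},{"linear": [-78,-172,120],"twist": 0,"claw": 0.4},{"linear": [-93,-205,120],"twist": 0,"claw": 0.4},{"linear": [-108,-238,120],"twist": 0,"claw": 0.4}]'

```text
clock: 11.55
position: [0.489, -0.0213, 0.1474]
ee_rot: [0.0, 0.266, 0.964, 0.0]
contact_force: [-0.2, -0.3, -1.2]
width: 0.0544
gripper_force: 32.2
```

Request:
drive_tool --deltas '[{"linear": [-15,-33,0],"twist": 0,"claw": 0.4},{"linear": [-30,-66,0],"twist": 0,"claw": 0.4},{"linear": [-45,-99,0],"twist": 0,"claw": 0.4},{"linear": [-60,-132,0],"twist": 0,"claw": 0.4},{"linear": [-75,-165,0],"twist": 0,"claw": 0.4},{"linear": [-90,-198,0],"twist": 0,"claw": 0.4},{"linear": [-105,-231,-10],"twist": 0,"claw": 0.4},{"linear": [-120,-264,-30],"twist": 0,"claw": 0.4},{"linear": [-130,-286,-50],"twist": 0,"claw": 0.4},{"linear": [-135,-296,-60],"twist": 0,"claw": 0.4},{"linear": [-135,-296,-60],"twist": 0,"claw": 0.4},{"linear": [-135,-296,-60],"twist": 0,"claw": 0.4}]'

```text
clock: 12.55
position: [0.3549, -0.3157, 0.0867]
ee_rot: [-0.0, 0.268, 0.964, 0.001]
contact_force: [-0.2, 0.4, -0.9]
width: 0.0542
gripper_force: 32.2
```

```bash
cat > held.py <<'E'
import sys; from h import *; from rig import eyes,sensors
# held.py tag sx sy dz colour : overlay saucer estimate and held cup
tag=sys.argv[1]; sx,sy,dz=[float(a)/1e3 for a in sys.argv[2:5]]
s=sensors.get_state(); T=s["position"]; m=eyes.camera_model("wrist"); rgb=eyes.get_image("wrist"); im=rgb[:,:,::-1].copy()
print((1e3*T).round(1),s["clock"],s["width"],s["contact_force"].round(1))
k=cmask(rgb,sys.argv[5]); k[:, :140]=0; k[:,500:]=0
for r,z,x,y,c in((.028,T[2]-dz+.058,T[0],T[1],(0,0,255)),(.056,.014,sx,sy,(255,0,255)),(.040,.005,sx,sy,(255,0,255))):
    cv2.polylines(im,[proj(m,circ(r,z)+[x,y,0]).round().astype(np.int32)],True,c,1)
cv2.imwrite(f"pics/{tag}.png",im[100:480,120:520])
E
python3 held.py w5 355 -317.3 28.7 blue
```

```text
[ 354.9 -315.7   86.7] 12.55 0.05416445970599054 [-0.2  0.4 -0.9]
```

View pics/w5.png

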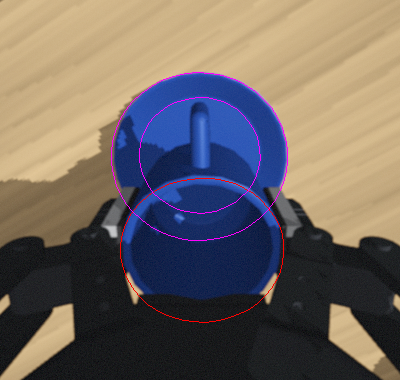

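The blue saucer outline matches, with the saucer spanning columns 112–287 of the crop. The cup rim sits about 1 mm towards its handle. Lowering with a small correction.

Request:
drive_tool --deltas '[{"linear": [0.7,-2,-15],"twist": 0,"claw": 0.4},{"linear": [0.7,-2,-30],"twist": 0,"claw": 0.4},{"linear": [0.7,-2,-42],"twist": 0,"claw": 0.4},{"linear": [0.7,-2,-47],"twist": 0,"claw": 0.4},{"linear": [0.7,-2,-49],"twist": 0,"claw": 0.4},{"linear": [0.7,-2,-50],"twist": 0,"claw": 0.4},{"linear": [0.7,-2,-51],"twist": 0,"claw": 0.4},{"linear": [0.7,-2,-51],"twist": 0,"claw": 0.4}]'

```text
clock: 13.27
position: [0.3564, -0.3185, 0.0365]
ee_rot: [0.001, 0.267, 0.964, -0.0]
contact_force: [0.0, 0.3, -1.0]
width: 0.054
gripper_force: 32.2
```

Request:
drive_tool --deltas '[{"linear": [0,0,-0.5],"twist": 0,"claw": 0.4},{"linear": [0,0,-1],"twist": 0,"claw": 0.4},{"linear": [0,0,-1],"twist": 0,"claw": 0.4},{"linear": [0,0,-1],"twist": 0,"claw": 0.4}]'

```text
clock: 13.6
position: [0.3558, -0.3185, 0.0349]
ee_rot: [0.0, 0.267, 0.964, 0.0]
contact_force: [0.8, 0.4, -1.3]
width: 0.0541
gripper_force: 32.2
```

Request:
drive_tool --deltas '[{"linear": [0,0,-0.5],"twist": 0,"claw": 0.4},{"linear": [0,0,-1],"twist": 0,"claw": 0.4},{"linear": [0,0,-1],"twist": 0,"claw": 0.4},{"linear": [0,0,-1],"twist": 0,"claw": 0.4}]'

```text
clock: 13.93
position: [0.3558, -0.3184, 0.0338]
ee_rot: [-0.0, 0.267, 0.964, 0.0]
contact_force: [0.3, -0.5, -0.3]
width: 0.0539
gripper_force: 32.3
```

Request:
drive_tool --deltas '[{"linear": [0,0.3,-0.5],"twist": 0,"claw": 0.4},{"linear": [0,0.3,-1],"twist": 0,"claw": 0.4},{"linear": [0,0.3,-1],"twist": 0,"claw": 0.4},{"linear": [0,0.3,-1],"twist": 0,"claw": 0.4}]'

```text
clock: 14.27
position: [0.3559, -0.3185, 0.0336]
ee_rot: [0.0, 0.267, 0.964, -0.0]
contact_force: [-2.2, 0.3, 5.7]
width: 0.0539
gripper_force: 32.7
```

Request:
drive_tool --deltas '[{"linear": [0,0,0.5],"twist": 0,"claw": 0.4},{"linear": [0,0,0.5],"twist": 0,"claw": 0.5},{"linear": [0,0,0.5],"twist": 0,"claw": 0.63},{"linear": [0,0,0.5],"twist": 0,"claw": 0.7},{"linear": [0,0,0.5],"twist": 0,"claw": 0.85},{"linear": [0,0,0.5],"twist": 0,"claw": 1},{"linear": [0,0,0.5],"twist": 0,"claw": 1},{"linear": [0,0,0.5],"twist": 0,"claw": 1},{"linear": [0,0,0.5],"twist": 0,"claw": 1}]'

```text
clock: 15.02
position: [0.3558, -0.318, 0.0332]
ee_rot: [-0.0, 0.267, 0.964, 0.0]
contact_force: [0.2, 0.1, -0.0]
width: 0.0856
gripper_force: 0.0
```

Request:
drive_tool --deltas '[{"linear": [0,0,20],"twist": 0,"claw": 1},{"linear": [0,0,50],"twist": 0,"claw": 1},{"linear": [0,0,90],"twist": 0,"claw": 1},{"linear": [0,0,130],"twist": 0,"claw": 1},{"linear": [0,0,140],"twist": 0,"claw": 1},{"linear": [0,0,140],"twist": 0,"claw": 1},{"linear": [0,0,140],"twist": 0,"claw": 1}]'

```text
clock: 15.6
position: [0.3557, -0.318, 0.1735]
ee_rot: [0.0, 0.267, 0.964, -0.0]
contact_force: [-0.8, 0.0, -1.0]
width: 0.0856
gripper_force: 0.0
```

```bash
python3 look.py w6 sau blue 355 -317.3 0
python3 - <<'E'
from h import *; from rig import eyes
m=eyes.camera_model("wrist"); im=cv2.imread("pics/w6.png")
cv2.polylines(im,[proj(m,circ(.028,.063)+[.355,-.3179,0]).round().astype(np.int32)],True,(0,0,255),1)
cv2.imwrite("pics/w6.png",im[100:480,120:520])
E
```

```text
tcp [ 355.7 -318.   173.5] yline 59.1 t 15.6 w 0.08555689140477982
fit 354.4089456928072 -316.59862580318975 2.6730284164329 0.038810255401784614
```

View pics/w6.png

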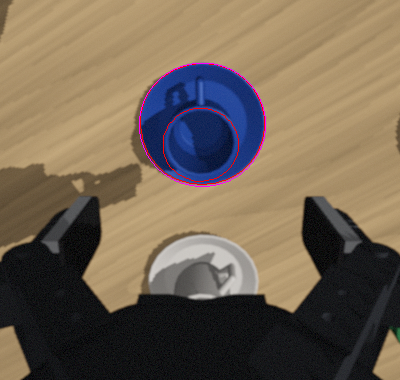

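Blue is placed within about 1.5 mm. Next, terracotta.

Request:
drive_tool --deltas '[{"linear": [25,26,0],"twist": 3,"claw": 1},{"linear": [50,53,0],"twist": 6,"claw": 1},{"linear": [75,79,0],"twist": 9,"claw": 1},{"linear": [100,106,0],"twist": 12,"claw": 1},{"linear": [125,132,0],"twist": 15,"claw": 1},{"linear": [150,159,0],"twist": 18,"claw": 1},{"linear": [175,185,0],"twist": 21,"claw": 1},{"linear": [200,212,0],"twist": 24,"claw": 1},{"linear": [225,238,0],"twist": 27,"claw": 1},{"linear": [250,265,0],"twist": 27,"claw": 1},{"linear": [275,291,0],"twist": 27,"claw": 1},{"linear": [300,318,0],"twist": 27,"claw": 1}]'

```text
clock: 16.65
position: [0.6554, 0.0015, 0.17]
ee_rot: [-0.003, 0.034, 0.999, 0.0]
contact_force: [0.8, -0.2, 0.6]
width: 0.085
gripper_force: 0.0
```

Request:
drive_tool --deltas '[{"linear": [10,10,0],"twist": 0,"claw": 1},{"linear": [17,15,0],"twist": 0,"claw": 1},{"linear": [17,15,0],"twist": 0,"claw": 1},{"linear": [17,15,0],"twist": 0,"claw": 1},{"linear": [17,15,0],"twist": 0,"claw": 1}]'

```text
clock: 17.07
position: [0.6714, 0.0135, 0.1726]
ee_rot: [-0.001, 0.035, 0.999, -0.0]
contact_force: [0.4, -0.7, 0.5]
width: 0.0852
gripper_force: 0.0
```

```bash
python3 look.py w7 cup terracotta 673 15 86
```

```text
tcp [671.4  13.5 172.6] yline 86.0 t 17.0667 w 0.08516427304247226
fit 672.4100097547849 15.221792643520745 87.2409332059073 0.08915725818992903
```

View pics/w7.png

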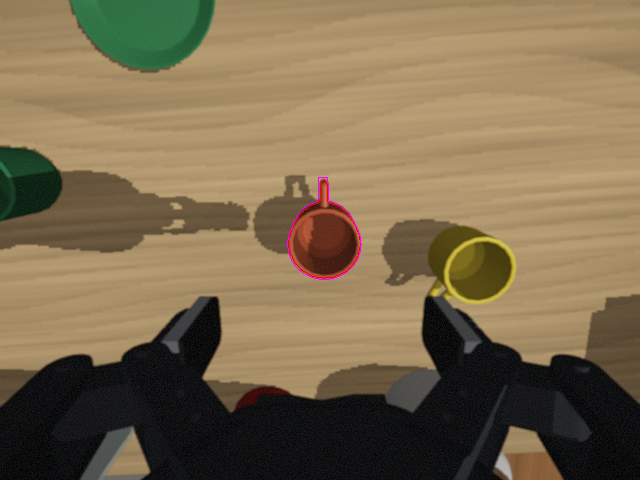

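The terracotta cup is at pixel (323,243) and the fit matches. The yellow decoy's handle at (437,290) is clear of the fingers. Grasping.

Request:
drive_tool --deltas '[{"linear": [1,1.5,-40],"twist": 1,"claw": 1},{"linear": [1,1.5,-80],"twist": 1,"claw": 1},{"linear": [1,1.5,-110],"twist": 1,"claw": 1},{"linear": [1,1.5,-130],"twist": 1,"claw": 1},{"linear": [1,1.5,-146],"twist": 1,"claw": 1},{"linear": [1,1.5,-146],"twist": 1,"claw": 1},{"linear": [1,1.5,-146],"twist": 1,"claw": 0.5},{"linear": [1,1.5,-146],"twist": 1,"claw": 0.4},{"linear": [1,1.5,-146],"twist": 1,"claw": 0.4},{"linear": [1,1.5,-146],"twist": 1,"claw": 0.4},{"linear": [1,1.5,-146],"twist": 1,"claw": 0.4},{"linear": [1,1.5,-146],"twist": 1,"claw": 0.4}]' --squeeze 30

```text
clock: 18.12
position: [0.6751, 0.0159, 0.0294]
ee_rot: [0.002, 0.026, 1.0, -0.0]
contact_force: [-0.1, -0.7, 6.7]
width: 0.0539
gripper_force: 32.3
```

Request:
drive_tool --deltas '[{"linear": [0,0,10],"twist": 0,"claw": 0.4},{"linear": [0,0,30],"twist": 0,"claw": 0.4},{"linear": [0,0,60],"twist": 0,"claw": 0.4},{"linear": [0,0,90],"twist": 0,"claw": 0.4},{"linear": [-10,10,110],"twist": 0,"claw": 0.4},{"linear": [-34,31,120],"twist": 0,"claw": 0.4},{"linear": [-60,55,120],"twist": 0,"claw": 0.4},{"linear": [-86,79,120],"twist": 0,"claw": 0.4},{"linear": [-112,103,120],"twist": 0,"claw": 0.4},{"linear": [-138,127,120],"twist": 0,"claw": 0.4},{"linear": [-164,151,120],"twist": 0,"claw": 0.4},{"linear": [-190,175,120],"twist": 0,"claw": 0.4}]'

```text
clock: 19.12
position: [0.482, 0.1925, 0.1478]
ee_rot: [-0.0, 0.026, 1.0, 0.0]
contact_force: [0.7, 1.6, -2.0]
width: 0.0542
gripper_force: 31.9
```

Request:
drive_tool --deltas '[{"linear": [-26,24,0],"twist": 0,"claw": 0.4},{"linear": [-52,48,0],"twist": 0,"claw": 0.4},{"linear": [-78,72,-10],"twist": 0,"claw": 0.4},{"linear": [-104,96,-20],"twist": 0,"claw": 0.4},{"linear": [-125,115,-40],"twist": 0,"claw": 0.4},{"linear": [-137,127,-60],"twist": 0,"claw": 0.4},{"linear": [-137,127,-60],"twist": 0,"claw": 0.4},{"linear": [-137,127,-60],"twist": 0,"claw": 0.4},{"linear": [-137,127,-60],"twist": 0,"claw": 0.4}]'

```text
clock: 19.87
position: [0.3479, 0.3186, 0.0882]
ee_rot: [0.001, 0.025, 1.0, 0.0]
contact_force: [-0.1, -0.5, -0.1]
width: 0.0537
gripper_force: 32.4
```

```bash
python3 held.py w8 346 319 29.4 terracotta
```

```text
[347.9 318.6  88.2] 19.8667 0.05372898920329823 [-0.1 -0.5 -0.1]
```

View pics/w8.png

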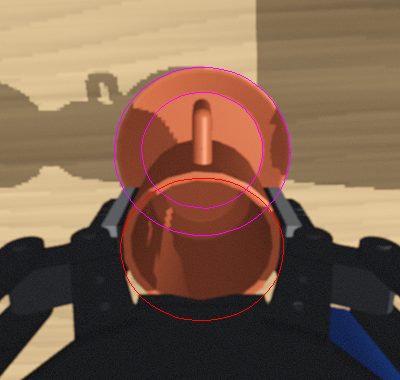

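The terracotta saucer outline matches. The cup rim's top is about 7 px above the projection, so the cup sits about 2.5 mm off the TCP towards its handle and is already centred. Lowering.

Request:
drive_tool --deltas '[{"linear": [0.4,0.4,-15],"twist": 0,"claw": 0.4},{"linear": [0.4,0.4,-30],"twist": 0,"claw": 0.4},{"linear": [0.4,0.4,-42],"twist": 0,"claw": 0.4},{"linear": [0.4,0.4,-48],"twist": 0,"claw": 0.4},{"linear": [0.4,0.4,-50],"twist": 0,"claw": 0.4},{"linear": [0.4,0.4,-51],"twist": 0,"claw": 0.4},{"linear": [0.4,0.4,-52],"twist": 0,"claw": 0.4},{"linear": [0.4,0.4,-52],"twist": 0,"claw": 0.4},{"linear": [0.4,0.4,-52],"twist": 0,"claw": 0.4}]'

```text
clock: 20.67
position: [0.3477, 0.319, 0.0359]
ee_rot: [0.001, 0.026, 1.0, 0.0]
contact_force: [0.3, -0.2, -1.1]
width: 0.0538
gripper_force: 32.4
```

Request:
drive_tool --deltas '[{"linear": [0,0,-0.5],"twist": 0,"claw": 0.4},{"linear": [0,0,-1],"twist": 0,"claw": 0.4},{"linear": [0,0,-1],"twist": 0,"claw": 0.4},{"linear": [0,0,-1],"twist": 0,"claw": 0.4}]'

```text
clock: 21.0
position: [0.3472, 0.3189, 0.0345]
ee_rot: [0.0, 0.026, 1.0, 0.0]
contact_force: [0.5, -0.7, -0.3]
width: 0.0536
gripper_force: 32.4
```

Request:
drive_tool --deltas '[{"linear": [0,0,-0.5],"twist": 0,"claw": 0.4},{"linear": [0,0,-1],"twist": 0,"claw": 0.4},{"linear": [0,0,-1],"twist": 0,"claw": 0.4},{"linear": [0,0,-1],"twist": 0,"claw": 0.4}]'

```text
clock: 21.33
position: [0.3472, 0.3189, 0.0344]
ee_rot: [0.0, 0.026, 1.0, 0.0]
contact_force: [-2.6, -1.8, 8.7]
width: 0.0537
gripper_force: 33.3
```

Request:
drive_tool --deltas '[{"linear": [0,0,1],"twist": 0,"claw": 0.4},{"linear": [0,0,1],"twist": 0,"claw": 0.5},{"linear": [0,0,1],"twist": 0,"claw": 0.63},{"linear": [0,0,1],"twist": 0,"claw": 0.7},{"linear": [0,0,1],"twist": 0,"claw": 0.85},{"linear": [0,0,1],"twist": 0,"claw": 1},{"linear": [0,0,1],"twist": 0,"claw": 1},{"linear": [0,0,1],"twist": 0,"claw": 1},{"linear": [0,0,1],"twist": 0,"claw": 1}]'

```text
clock: 22.08
position: [0.3472, 0.3188, 0.0343]
ee_rot: [-0.0, 0.026, 1.0, 0.0]
contact_force: [0.1, -0.3, -0.6]
width: 0.0855
gripper_force: 0.0
```

Request:
drive_tool --deltas '[{"linear": [0,0,20],"twist": 0,"claw": 1},{"linear": [0,0,50],"twist": 0,"claw": 1},{"linear": [0,0,90],"twist": 0,"claw": 1},{"linear": [0,0,130],"twist": 0,"claw": 1},{"linear": [0,0,140],"twist": 0,"claw": 1},{"linear": [0,0,140],"twist": 0,"claw": 1},{"linear": [0,0,140],"twist": 0,"claw": 1}]'

```text
clock: 22.67
position: [0.3471, 0.3187, 0.1745]
ee_rot: [0.0, 0.026, 1.0, 0.0]
contact_force: [-0.5, -0.3, -0.3]
width: 0.0858
gripper_force: 0.0
```

```bash
python3 look.py w9 sau terracotta 346 319 0
python3 - <<'E'
from h import *; from rig import eyes
m=eyes.camera_model("wrist"); im=cv2.imread("pics/w9.png")
cv2.polylines(im,[proj(m,circ(.028,.063)+[.346,.319,0]).round().astype(np.int32)],True,(0,0,0),1)
cv2.imwrite("pics/w9.png",cv2.resize(im[130:330,220:420],None,fx=2.5,fy=2.5))
E
```

```text
tcp [347.1 318.7 174.5] yline 87.1 t 22.6667 w 0.08579502224141503
fit 345.494087075376 319.19242977843834 8.214058534532354 0.044209307379775666
```

View pics/w9.png

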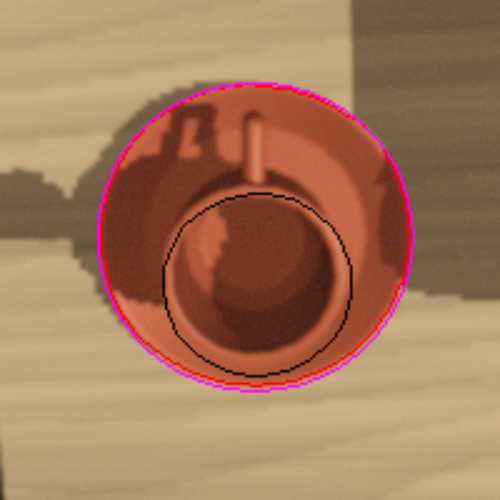

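Terracotta stands flat, within about 2 mm of the centre. Next, green.

Request:
drive_tool --deltas '[{"linear": [15,-32,0],"twist": -6,"claw": 1},{"linear": [30,-64,0],"twist": -12,"claw": 1},{"linear": [45,-96,0],"twist": -18,"claw": 1},{"linear": [60,-128,0],"twist": -24,"claw": 1},{"linear": [75,-160,0],"twist": -30,"claw": 1},{"linear": [90,-192,0],"twist": -36,"claw": 1},{"linear": [105,-224,0],"twist": -42,"claw": 1},{"linear": [120,-256,0],"twist": -48,"claw": 1},{"linear": [135,-288,0],"twist": -54,"claw": 1},{"linear": [150,-320,0],"twist": -60,"claw": 1},{"linear": [165,-352,0],"twist": -66,"claw": 1},{"linear": [180,-384,0],"twist": -72,"claw": 1}]'

```text
clock: 23.72
position: [0.5261, -0.0666, 0.1716]
ee_rot: [-0.002, 0.611, 0.792, -0.001]
contact_force: [0.3, 0.9, 0.5]
width: 0.0856
gripper_force: 0.0
```

Request:
drive_tool --deltas '[{"linear": [15,-32,0],"twist": -6,"claw": 1},{"linear": [30,-64,0],"twist": -12,"claw": 1},{"linear": [45,-96,0],"twist": -18,"claw": 1},{"linear": [60,-128,0],"twist": -24,"claw": 1},{"linear": [75,-155,0],"twist": -30,"claw": 1},{"linear": [83,-169,0],"twist": -36,"claw": 1},{"linear": [83,-169,0],"twist": -37,"claw": 1},{"linear": [83,-169,0],"twist": -37,"claw": 1},{"linear": [83,-169,0],"twist": -37,"claw": 1},{"linear": [83,-169,0],"twist": -37,"claw": 1}]'

```text
clock: 24.55
position: [0.6091, -0.2327, 0.1732]
ee_rot: [-0.001, 0.828, 0.56, -0.001]
contact_force: [-0.8, 0.6, 0.1]
width: 0.0855
gripper_force: 0.0
```

```bash
python3 look.py w10 cup green 610.5 -234.5 158
```

```text
tcp [ 609.1 -232.7  173.2] yline -21.8 t 24.55 w 0.08545834726777718
fit 610.9062075805347 -233.89367742101942 159.0303035980533 0.07735728950931081
```

View pics/w10.png

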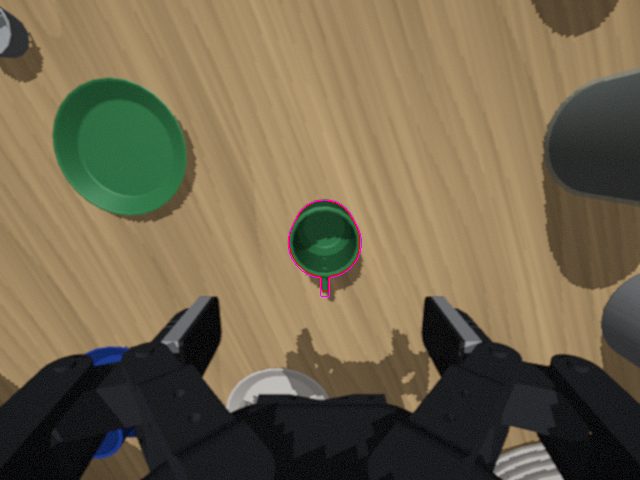

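The green cup is at pixel (325,240) with its handle towards the gripper, and the fit matches. Grasping.

Request:
drive_tool --deltas '[{"linear": [1.5,-1,-40],"twist": 1,"claw": 1},{"linear": [1.5,-1,-80],"twist": 1,"claw": 1},{"linear": [1.5,-1,-110],"twist": 1,"claw": 1},{"linear": [1.5,-1,-130],"twist": 1,"claw": 1},{"linear": [1.5,-1,-147],"twist": 1,"claw": 1},{"linear": [1.5,-1,-147],"twist": 1,"claw": 1},{"linear": [1.5,-1,-147],"twist": 1,"claw": 0.5},{"linear": [1.5,-1,-147],"twist": 1,"claw": 0.4},{"linear": [1.5,-1,-147],"twist": 1,"claw": 0.4},{"linear": [1.5,-1,-147],"twist": 1,"claw": 0.4},{"linear": [1.5,-1,-147],"twist": 1,"claw": 0.4},{"linear": [1.5,-1,-147],"twist": 1,"claw": 0.4}]' --squeeze 30

```text
clock: 25.6
position: [0.6127, -0.2355, 0.0293]
ee_rot: [0.001, 0.824, 0.567, 0.001]
contact_force: [-1.0, 2.0, 7.4]
width: 0.0539
gripper_force: 32.4
```

Request:
drive_tool --deltas '[{"linear": [0,0,10],"twist": 0,"claw": 0.4},{"linear": [0,0,30],"twist": 0,"claw": 0.4},{"linear": [0,0,50],"twist": 0,"claw": 0.4},{"linear": [-10,10,60],"twist": 0,"claw": 0.4},{"linear": [-32,30,60],"twist": 0,"claw": 0.4},{"linear": [-56,53,60],"twist": 0,"claw": 0.4},{"linear": [-80,75,60],"twist": 0,"claw": 0.4},{"linear": [-104,98,60],"twist": 0,"claw": 0.4},{"linear": [-122,115,60],"twist": 0,"claw": 0.4},{"linear": [-134,127,60],"twist": 0,"claw": 0.4},{"linear": [-134,127,60],"twist": 0,"claw": 0.4},{"linear": [-134,127,60],"twist": 0,"claw": 0.4}]'

```text
clock: 26.6
position: [0.4777, -0.108, 0.0881]
ee_rot: [0.001, 0.824, 0.567, 0.0]
contact_force: [1.2, -0.9, -0.3]
width: 0.0537
gripper_force: 32.1
```

```bash
python3 held.py w11 477.9 -107.2 29.3 green
```

```text
[ 477.7 -108.    88.1] 26.6 0.05373784171710533 [ 1.2 -0.9 -0.3]
```

View pics/w11.png

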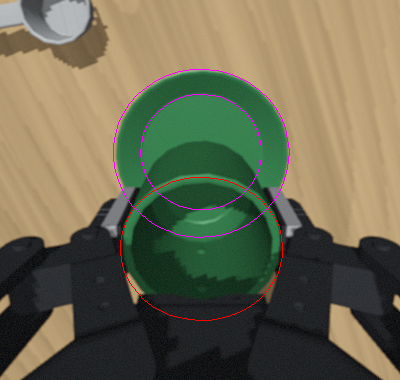

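The green saucer outline matches and the cup rim is within about 1 mm of alignment. The scoop is clear. Lowering.

Request:
drive_tool --deltas '[{"linear": [0,0,-15],"twist": 0,"claw": 0.4},{"linear": [0,0,-30],"twist": 0,"claw": 0.4},{"linear": [0,0,-42],"twist": 0,"claw": 0.4},{"linear": [0,0,-48],"twist": 0,"claw": 0.4},{"linear": [0,0,-50],"twist": 0,"claw": 0.4},{"linear": [0,0,-51],"twist": 0,"claw": 0.4},{"linear": [0,0,-52],"twist": 0,"claw": 0.4},{"linear": [0,0,-52],"twist": 0,"claw": 0.4},{"linear": [0,0,-52],"twist": 0,"claw": 0.4}]'

```text
clock: 27.4
position: [0.4782, -0.1085, 0.0358]
ee_rot: [0.001, 0.824, 0.567, 0.0]
contact_force: [-0.1, 0.4, -1.4]
width: 0.054
gripper_force: 32.2
```

Request:
drive_tool --deltas '[{"linear": [0,0,-0.5],"twist": 0,"claw": 0.4},{"linear": [0,0,-1],"twist": 0,"claw": 0.4},{"linear": [0,0,-1],"twist": 0,"claw": 0.4},{"linear": [0,0,-1],"twist": 0,"claw": 0.4}]'

```text
clock: 27.73
position: [0.4777, -0.1082, 0.0344]
ee_rot: [0.0, 0.824, 0.567, 0.0]
contact_force: [0.6, -0.1, -1.1]
width: 0.0533
gripper_force: 32.2
```

Request:
drive_tool --deltas '[{"linear": [0,0,-0.5],"twist": 0,"claw": 0.4},{"linear": [0,0,-0.7],"twist": 0,"claw": 0.4},{"linear": [0,0,-0.7],"twist": 0,"claw": 0.4},{"linear": [0,0,-0.7],"twist": 0,"claw": 0.4}]'

```text
clock: 28.07
position: [0.4778, -0.1082, 0.0343]
ee_rot: [0.0, 0.824, 0.567, 0.0]
contact_force: [-2.3, -0.0, 6.0]
width: 0.0539
gripper_force: 32.7
```

Request:
drive_tool --deltas '[{"linear": [0,0,0.7],"twist": 0,"claw": 0.4},{"linear": [0,0,0.7],"twist": 0,"claw": 0.5},{"linear": [0,0,0.7],"twist": 0,"claw": 0.63},{"linear": [0,0,0.7],"twist": 0,"claw": 0.7},{"linear": [0,0,0.7],"twist": 0,"claw": 0.85},{"linear": [0,0,0.7],"twist": 0,"claw": 1},{"linear": [0,0,0.7],"twist": 0,"claw": 1},{"linear": [0,0,0.7],"twist": 0,"claw": 1},{"linear": [0,0,0.7],"twist": 0,"claw": 1}]'

```text
clock: 28.82
position: [0.4777, -0.1082, 0.0343]
ee_rot: [-0.0, 0.824, 0.567, -0.0]
contact_force: [-0.6, -0.4, 0.1]
width: 0.0856
gripper_force: 0.0
```

Request:
drive_tool --deltas '[{"linear": [0,0,20],"twist": 0,"claw": 1},{"linear": [0,0,50],"twist": 0,"claw": 1},{"linear": [0,0,90],"twist": 0,"claw": 1},{"linear": [0,0,130],"twist": 0,"claw": 1},{"linear": [0,0,160],"twist": 0,"claw": 1},{"linear": [0,0,200],"twist": 0,"claw": 1},{"linear": [0,0,210],"twist": 0,"claw": 1},{"linear": [0,0,210],"twist": 0,"claw": 1},{"linear": [0,0,210],"twist": 0,"claw": 1}]'

```text
clock: 29.57
position: [0.4774, -0.1081, 0.2441]
ee_rot: [0.0, 0.824, 0.567, 0.0]
contact_force: [-0.4, 0.2, -0.4]
width: 0.0857
gripper_force: 0.0
```

Run:
```python
from h import *; from rig import eyes,sensors
print(sensors.get_state()["clock"])
s=eyes.get_image("scene")[:,:,::-1]; w=eyes.get_image("wrist")[:,:,::-1]
cv2.imwrite("pics/end.png",np.hstack([cv2.resize(s[150:330],None,fx=.8,fy=.8)[:,:440],cv2.resize(w,(192,144))]) if 0 else cv2.resize(s[150:330,60:540],(800,300)))
t=eyes.get_image("top")[:,:,::-1]
cv2.imwrite("pics/end.png",np.vstack([cv2.resize(s[150:330,60:540],(800,300)),cv2.resize(t[150:345,120:640],(800,300))]))
```

```text
29.5667
```

View pics/end.png

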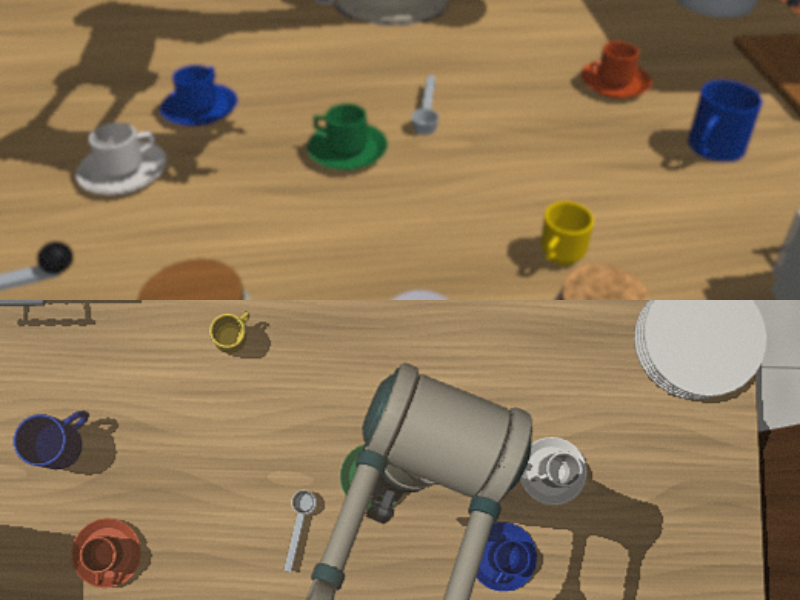

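All four cups stand upright on the saucers of their own colours. The mug, scoop and yellow decoy are untouched, and the gripper is clear. Handing in.

```bash
python3 -c "
from rig import manip; print(manip.sign_off())"
```

```text
the job is handed in; nothing more can be done
None
```

The job is handed in: all four cups stand upright near the middle of their own-colour saucers (terracotta is furthest off, about 2 mm), the mug and scoop were not touched, and it took about 30 s of the 115 s.

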